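# Push the pans onto their hob rings

## Task

The two pans have been left off their marks on the hob. Push each one along the glass with the fingers until its base stands wholly inside the ring of its own size, the small saucepan in the small ring and the wide pot in the large ring. Keep the pans sliding flat on the glass, never lifted or tipped, and leave everything else on the worktop where it stands.

Things in the scene. Friction and masses are not known exactly. Their poses are not given: they have to be found in the camera images.
- milk_pan: Smaller open steel saucepan: upright round wall, base and rim 116 mm across outside, rim 75 mm high, 0.35 to 0.55 kg. Origin: centre of its underside, z up. One straight black handle along its own +x, pointing away from the robot within 0.6 rad, reaching 173 mm from its axis, 56 to 84 mm above the surface. Slides with ordinary friction (2 to 6 N).
- stew_pot: Larger open steel pot: upright round wall, base and rim 160 mm across outside, rim 85 mm high, 0.6 to 0.9 kg. Origin: centre of its underside, z up. Two small loop ears on its own +y and -y sides (robot's left and right, within 0.4 rad), reaching 100 mm from its axis, 48 mm long, 65 mm above the surface. Slides with ordinary friction (3 to 10 N).
- small_ring: The smaller of the two pale ring lines printed on the black hob glass, flat, fixed: line 4 mm wide, 140 mm inside, 148 mm outside diameter. Origin: its centre, at surface height. May be the left or the right one.
- large_ring: The larger of the two pale ring lines printed on the black hob glass, flat, fixed: line 4 mm wide, 184 mm inside, 192 mm outside diameter. Origin: its centre, at surface height. 320 mm from the small ring's centre.
- hob: Black hob glass, 360 mm deep, 700 mm wide, flush with the worktop (height 0, no edge to catch on), fixed. Origin: its centre; x to its far edge, y to its left. The rings lie on its y axis, 160 mm either side of the centre. Each pan starts on the robot's side of its own ring, 45 to 90 mm short of it and up to 45 mm to one side.
- salt_cellar: Bystander: white ceramic salt cellar, 52 mm wide, 45 mm high, standing on the glass just behind the middle, between the two rings. Origin: centre of its underside.
- egg_timer: Bystander: round white wind-up timer, 56 mm wide, 57 mm high, at the left end of the glass. Origin: centre of its underside.
- mug: Bystander: white mug, 80 mm wide, 90 mm high, at the left. Origin: centre of its underside.
- sugar_jar: Bystander: glass jar, 84 mm wide, 120 mm high, at the right. Origin: centre of its underside.
- oil_bottle: Bystander: green bottle, 64 mm wide, 230 mm high, at the right, beyond the jar. Origin: centre of its underside.
- pepper_mill: Bystander: dark wooden mill, 56 mm wide, 180 mm high, at the left, beyond the mug. Origin: centre of its underside.
- wooden_spatula: Bystander: flat wooden spatula, 270 mm long, 8 mm thick, lying crosswise along the far edge of the glass.
There are look-alikes about, which are no part of the job. What is shaped like the milk_pan but purple or yellow is not meant.

How it is judged:
At the end, for the whole second after the job is handed in: The small saucepan's centre is within 16 mm of the small ring's centre and the wide pot's within 16 mm of the large ring's (base inside the outer edge of the ring line), both standing flat and at rest on the glass (horizontal distance between milk_pan and small_ring below 0.016 m and horizontal distance between stew_pot and large_ring below 0.016 m and height (world z) of each of milk_pan, stew_pot below 0.004 m and angle between each of milk_pan, stew_pot's own z axis and vertical below 0.05 rad and linear speed of each of milk_pan, stew_pot below 0.01 m/s); the robot touches nothing.
It fails at once if a pan is lifted off the glass (over 8 mm) or tipped (over 0.15 rad) (height (world z) of any of milk_pan, stew_pot above 0.008 m or angle between any of milk_pan, stew_pot's own z axis and vertical above 0.15 rad).
It fails at once if something else on the worktop is moved by more than 30 mm (distance of any of salt_cellar, egg_timer, mug, sugar_jar, oil_bottle, pepper_mill, wooden_spatula from where it was at the start of the episode above 0.03 m).
It also fails if it takes over 58 s, if anything falls off the work surface, if the arm or the gripper's body presses on something with over 40 N, if the wrist force passes 120 N, or if a joint passes its speed limit or range.

## Robot

A 7-joint arm with a two-finger parallel gripper is mounted at the origin on the work surface. World frame = base frame: x ahead of the robot, y to its left, z up, the work surface at z = 0. Lengths are in m, angles in rad, forces in N, time in s.
With the tool pointing down it reaches from about 0.425 to 0.95 m from the base axis. Payload 16.7 kg.
Tool frame: the origin (TCP) lies on the centre line of the jaws, within the pads' length; the fingertips stand ctrl.nose_length ahead of it and the grasp point (between the pads) is the TCP (ctrl.nose_length is the distance from the TCP to the fingertips, in m); z points along the fingers, y is the line along which they close (so a half turn about z gives the same grasp; the last joint's range is limited). The gripper opens to 94 mm and grips with 3 to 60 N. Pads are 16 mm wide; open, the fingers measure 119 mm over their backs; the gripper's body (75 mm by 177 mm) begins 78 mm behind the grasp point.
Start: joints at [-1.304, 0.426, 0.074, 1.606, -0.034, 1.111, -0.067], TCP at [0.273, 0.617, 0.224] pointing down, gripper open.
Joint ranges: [-2.85, 2.85], [-0.5, 2.14], [-1.23, 1.37], [0.21, 2.46], [-1.02, 4.16], [0.16, 2.05], [-2.73, 2.73]. Speed limits (rad/s): [1.89, 1.89, 2.39, 2.39, 3.01, 3.01, 3.01].

## Interface

Orientations are given as a unit quaternion [x, y, z, w].
In Python, from plant import ctrl, optics, workorder, finder gives the robot as it stands. The module is installed in compiled form; this text tells all that it offers.
- The arm moves only by the tool apply_moves, never from a script. Its argument "steps" is a list of rows, each a list of 5 numbers: the shift along the tool's x, y, z in cm, then the turn about the tool's z in degrees, then the closure, from 0 (fully open) to 1 (shut). A call has exactly 10 rows; each row shifts and turns the commanded pose from where the row before left it, along the tool's axes as they then stand; what a row does not reach is not made up. A row lasts 1/10 s, in which the tool goes at most 50 mm and 8.59 degrees, less where a joint would pass 70% of its speed; a pose out of reach is approached as far as the arm can. A call with a gripper value outside its range is refused whole. The fingers move at their own pace and stop on an object; the grip force is fixed at half the most. Time passes only in rows, so rows that do not move let the fingers close, or fill a call up. It gives the time, the measured TCP pose, the force, the opening and the grip force at its end, in the units of the state.
- ctrl.state(): the state, without advancing time (a new reading comes with each control period).
- optics.camera(name): name is "scene" or "top" or "wrist"; returns a dict with "pixels" (420x560x3 uint8, blue, green, red), "z_map" (420x560 float32, m along the optical axis (not along the pixel's ray), 0 where there is no reading), "K" (3x3 intrinsics, pixels), "distortion" ([k1, k2, p1, p2, k3] as OpenCV has them; the pictures are not rectified), "rvec" (rotation vector, rad) and "tvec" (3), from world to camera coordinates, as OpenCV has them. Camera axes: x right, y down, z forward; pixel columns grow to the right and rows downward; lengths in m; the calibration is good to about 2 mm. A picture is of the moment at which its call begins.
- workorder.sign_off(): hands the job in; it is judged then, once.
Trained networks look in a picture, given as the dict that the camera call returned (one of the last four; its "shot" number tells which), for a name from the list of things; names that differ only in an ending like _2 or _b are one class to them, and where a whole thing is asked for, a point or a joint stands for the part that bears it (a point fixed in the world has none). Each returns a list of dicts, best first, with "confidence" (0 to 1); they miss things now and then, are a little off and sometimes report something else, mostly with a low value. They report only what shows in the picture. A call takes as long as a camera call. They do not tell look-alikes from the thing itself.
- finder.trace(query, picture): "region" (420x560 bool, what is visible of it) and "rect" ([centre column, centre row, width, height] in pixels, round what is visible of it).
The state is a dict: "time_s": time; "joints": joint angles; "qd": joint speeds; "joint_torque": joint torques, N m; "tcp_pos": TCP position; "ee_rot": TCP orientation; "contact_force": force on the tool from outside, world axes, zero at the start; "ft_torque": the same for the moment, N m; "finger_gap": opening from 0.0 (shut) to 1.0 (fully open); "finger_force": force on a finger pad.
Only numpy, scipy, OpenCV 4.12 (cv2) and the standard library are available. Lean on these libraries where they do the work, as an engineer would, in place of code of your own. Each camera call takes 0.05 s, during which the arm holds its last target. There are 200 camera calls.

## Working session

There is one attempt and no reset: what is moved stays moved. The work goes in short steps, Python scripts to look and compute and a tool call to move; the robot and the scene stay as the last step left them, time stands still between calls to the robot, and variables do not carry over. Pictures are saved under pics/ and viewed, at most 10 in all, crops included, and the job is handed in when it is done.

Besides the shell and the picture viewer there is one more tool, called as name(argument=value, ...), one argument or row to a line, values as JSON. apply_moves: Moves the arm, as the interface text tells. Its arguments: {"type":"object","properties":{"steps":{"type":"array"}},"required":["steps"]}

```bash
mkdir -p pics
cat > h.py <<'E'
import numpy as np, cv2
from plant import ctrl, optics, workorder, finder
def world(p):
    """per-pixel world points, HxWx3"""
    z=p["z_map"]; h,w=z.shape
    uv=np.stack(np.meshgrid(np.arange(w),np.arange(h)),-1).reshape(-1,1,2).astype(np.float64)
    n=cv2.undistortPoints(uv,p["K"],np.array(p["distortion"])).reshape(h,w,2)
    c=np.dstack([n*z[...,None],z])
    R=cv2.Rodrigues(np.array(p["rvec"]))[0]
    W=(c-np.array(p["tvec"]).reshape(3))@R
    W[z==0]=np.nan
    return W
def circ(P,r=None):
    from scipy.optimize import least_squares
    c0=np.r_[(P.max(0)+P.min(0))/2]
    f=(lambda q:np.hypot(*(P-q[:2]).T)-(q[2] if r is None else r))
    x0=np.r_[c0,np.ptp(P[:,1])/2] if r is None else c0
    return least_squares(f,x0,loss="soft_l1",f_scale=.002).x
E
python3 - <<'E'
from h import *
for n in("top","scene"):
    p=optics.camera(n); cv2.imwrite(f"pics/{n}.png",p["pixels"]); W=world(p)
    for q in("milk_pan","stew_pot","small_ring","large_ring","hob","salt_cellar","egg_timer"):
        for d in finder.trace(q,p)[:3]:
            m=d["region"]; v=W[m]; v=v[~np.isnan(v[:,0])]
            print(n,q,round(d["confidence"],2),np.round(d["rect"]),np.round(np.percentile(v,[2,50,98],axis=0),3).tolist() if len(v) else 0)
s=ctrl.state(); print(ctrl.nose_length,s)
E
```

```text
top milk_pan 0.81 [170. 290.  63.  42.] [[0.223, 0.239, -0.002], [0.286, 0.307, 0.01], [0.341, 0.418, 0.083]]
top milk_pan 0.65 [223. 186.  35.  67.] [[0.513, 0.091, -0.002], [0.584, 0.148, 0.011], [0.718, 0.196, 0.083]]
top milk_pan 0.61 [363. 292.  58.  59.] [[0.142, -0.381, -0.003], [0.201, -0.326, 0.01], [0.316, -0.231, 0.083]]
top stew_pot 0.67 [324. 191.  57.  54.] [[0.5, -0.281, -0.002], [0.585, -0.208, 0.01], [0.655, -0.123, 0.087]]
top small_ring 0.77 [227. 185.  42.  31.] [[0.589, 0.065, -0.009], [0.65, 0.112, 0.003], [0.685, 0.201, 0.057]]
top large_ring 0.86 [314. 176.  50.  38.] [[0.598, -0.256, -0.007], [0.683, -0.149, 0.002], [0.721, -0.096, 0.011]]
top large_ring 0.18 [222. 188.  37.  69.] [[0.512, 0.089, -0.003], [0.583, 0.148, 0.011], [0.718, 0.197, 0.083]]
top hob 0.93 [272. 188. 212. 122.] [[0.447, -0.365, -0.008], [0.609, -0.006, 0.002], [0.804, 0.316, 0.011]]
top hob 0.74 [325. 192.  60.  48.] [[0.5, -0.278, -0.002], [0.585, -0.206, 0.01], [0.655, -0.124, 0.087]]
top salt_cellar 0.75 [276. 162.  12.  16.] [[0.675, -0.062, 0.007], [0.694, -0.04, 0.04], [0.721, -0
[... 1282 characters left out ...]
nts': array([-1.30353952,  0.42606009,  0.07391842,  1.60599728, -0.03408691,
        1.11077891, -0.06713961]), 'qd': array([ 0.00086019, -0.0012673 ,  0.00068915,  0.00038477,  0.00038212,
        0.00091281,  0.0019813 ]), 'joint_torque': array([ 2.47389089e-04, -9.35424757e+01,  3.66245247e+00, -4.54525995e+01,
       -4.89152223e-02,  1.29021658e-02,  7.21639503e-05]), 'tcp_pos': array([0.27325883, 0.61718831, 0.22449518]), 'ee_rot': array([ 2.06926639e-01,  9.78356462e-01,  8.79384708e-06, -6.86028330e-06]), 'contact_force': array([ 0.20389025,  0.78546651, -0.4589124 ]), 'ft_torque': array([-0.03639259, -0.01698338, -0.08213145]), 'finger_force': 0.0, 'finger_gap': 1.0004653278531699}
```

View pics/top.png

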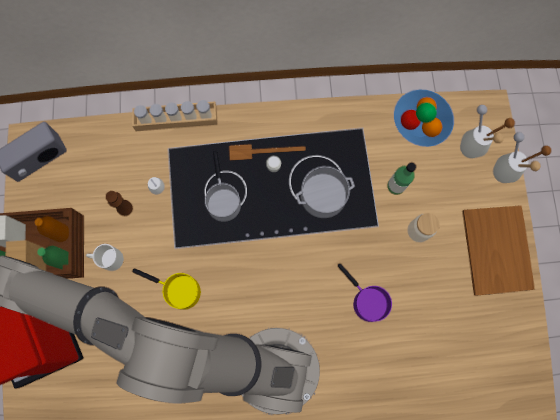

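View pics/scene.png

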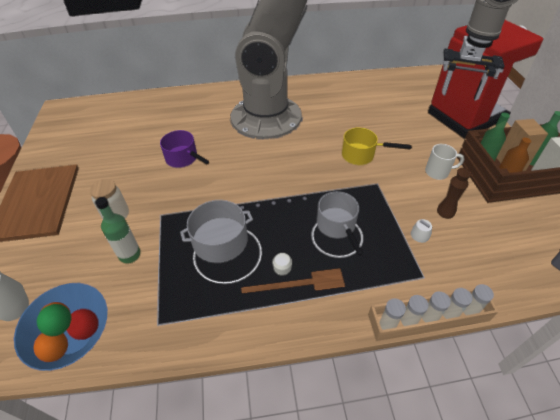

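```bash
cat >> h.py <<'E'
def look(rings=False):
    """fit pans (wall/rim points) and ring lines in both fixed views"""
    for n in("top","scene"):
        p=optics.camera(n); W=world(p); g=p["pixels"].astype(float).mean(2)
        X,Y,Z=np.moveaxis(W,-1,0)
        for name,c,r in(("milk",(.57,.147),.058),("pot",(.58,-.205),.080)):
            if name in CEN: c=CEN[name]
            d=np.hypot(X-c[0],Y-c[1])
            h=.075 if name=="milk" else .085
            m=(abs(d-r)<.025)&(Z>h-.008)&(Z<h+.008)
            if name=="milk": m&=~((X>c[0]+.04)&(abs(Y-c[1])<.05))
            else: m&=abs(Y-c[1])<.9*r
            P=W[m][:,:2]
            if len(P)>8: print(n,name,len(P),"fixed-r",np.round(circ(P,r-.001),4),"free",np.round(circ(P),4))
        if rings:
            for name,c,r in(("small",(.617,.13),.072),("large",(.627,-.19),.094)):
                m=(abs(Z)<.015)&(np.hypot(X-c[0],Y-c[1])<r+.035)&(g>60)&(X>c[0]-.02)
                # ground-plane intersection rather than noisy depth
                R=cv2.Rodrigues(np.array(p["rvec"]))[0]; C=-R.T@np.array(p["tvec"]).reshape(3)
                V=W[m]; P=(C+(V-C)*(C[2]/(C[2]-V[:,2]))[:,None])[:,:2]
                print(n,name,len(P),np.round(circ(P,r),4),np.round(circ(P),4))
                np.save(f"{n}_{name}.npy",P)
CEN={}
E
python3 -c "
from h import *
look(True)"
```

```text
top milk 88 fixed-r [0.569  0.1418] free [0.5686 0.1417 0.0563]
top pot 144 fixed-r [ 0.5778 -0.2037] free [ 0.5777 -0.2038  0.0777]
top small 368 [0.6761 0.1366] [0.6517 0.1333 0.0509]
top large 701 [ 0.7138 -0.1884] [ 0.6765 -0.1895  0.0627]
scene milk 187 fixed-r [0.5718 0.1407] free [0.5712 0.1406 0.0563]
scene pot 348 fixed-r [ 0.58   -0.2068] free [ 0.58   -0.2067  0.0784]
scene small 359 [0.6183 0.1328] [0.6339 0.1337 0.061 ]
scene large 515 [ 0.6278 -0.1879] [ 0.6326 -0.1877  0.0903]
```

Run:
```python
from h import *
from scipy.optimize import least_squares
D={(n,k):np.load(f"{n}_{k}.npy") for n in("top","scene") for k in("small","large")}
for (n,k),P in D.items():
    r=.072 if k=="small" else .094; pc,pr=((.570,.1412),.058) if k=="small" else ((.579,-.205),.08)
    best=(0,)
    for x in np.arange(.59,.68,.002):
        for y in np.arange(-.03,.03,.002)+(.134 if k=="small" else -.188):
            s=(abs(np.hypot(*(P-[x,y]).T)-r)<.004).sum()
            if s>best[0]: best=(s,x,y)
    c=np.array(best[1:])
    for _ in range(5):
        q=P[abs(np.hypot(*(P-c).T)-r)<.006]; c=circ2=least_squares(lambda t:np.hypot(*(q-t).T)-r,c,loss="soft_l1",f_scale=.002).x
    a=np.degrees(np.arctan2(*(q-c).T[::-1])); print(n,k,len(q),np.round(c,4),np.histogram(a,12,(-180,180))[0])
```

```text
top small 169 [0.6208 0.1352] [ 0  0 14 29 31 25 14 24 25  7  0  0]
top large 214 [ 0.633  -0.1857] [ 0  0  3 18 37 31 33 38 34 20  0  0]
scene small 272 [0.6181 0.1319] [ 0  0 23 41 44 43 44 14 38 25  0  0]
scene large 372 [ 0.6295 -0.1884] [ 0  0 24 50 52 57 57 55 52 25  0  0]
```

Small pan centre is near (223,201) in the top view, and its ring near (225,192). The pot is at (325,191) and its ring at (318,182). The yellow and purple pans are look-alikes off the hob. The fits agree with the 320 mm ring spacing and the known radii, so I'll plan the approach.

```bash
cat >> h.py <<'E'
def yaw():  # world heading of the tool's -x
    q=ctrl.state()["ee_rot"]; from scipy.spatial.transform import Rotation as R
    x=-R.from_quat(q).as_matrix()[:,0]; return np.degrees(np.arctan2(x[1],x[0]))
def plan(target,head,n):
    s=ctrl.state(); a=yaw(); d=np.array(target)-s["tcp_pos"]; da=-((head-a+180)%360-180)/n
    print("t",s["time_s"],"pos",np.round(s["tcp_pos"],4),"yaw",round(a,2),"F",np.round(s["contact_force"],1),"gap",round(s["finger_gap"],2))
    for i in range(n):
        h=np.radians(a-da*i); x=np.array([-np.cos(h),-np.sin(h)]); y=np.array([-np.sin(h),np.cos(h)])
        print([round(v,2) for v in(d[:2]@x*100/n,d[:2]@y*100/n,-d[2]*100/n,da)])
E
python3 -c "
from h import *
plan((.476,.156,.22),-9,20)"
```

```text
t 0.9 pos [0.2733 0.6172 0.2245] yaw -23.88 F [1.2 0.2 0.8] gap 1.0
[np.float64(-1.86), np.float64(-1.7), np.float64(0.02), np.float64(-0.74)]
[np.float64(-1.84), np.float64(-1.72), np.float64(0.02), np.float64(-0.74)]
[np.float64(-1.82), np.float64(-1.75), np.float64(0.02), np.float64(-0.74)]
[np.float64(-1.79), np.float64(-1.77), np.float64(0.02), np.float64(-0.74)]
[np.float64(-1.77), np.float64(-1.79), np.float64(0.02), np.float64(-0.74)]
[np.float64(-1.75), np.float64(-1.82), np.float64(0.02), np.float64(-0.74)]
[np.float64(-1.72), np.float64(-1.84), np.float64(0.02), np.float64(-0.74)]
[np.float64(-1.7), np.float64(-1.86), np.float64(0.02), np.float64(-0.74)]
[np.float64(-1.67), np.float64(-1.88), np.float64(0.02), np.float64(-0.74)]
[np.float64(-1.65), np.float64(-1.9), np.float64(0.02), np.float64(-0.74)]
[np.float64(-1.62), np.float64(-1.92), np.float64(0.02), np.float64(-0.74)]
[np.float64(-1.6), np.float64(-1.95), np.float64(0.02), np.float64(-0.74)]
[np.float64(-1.57), np.float64(-1.97), np.float64(0.02), np.float64(-0.74)]
[np.float64(-1.55), np.float64(-1.99), np.float64(0.02), np.float64(-0.74)]
[np.float64(-1.52), np.float64(-2.01), np.float64(0.02), np.float64(-0.74)]
[np.float64(-1.5), np.float64(-2.03), np.float64(0.02), np.float64(-0.74)]
[np.float64(-1.47), np.float64(-2.05), np.float64(0.02), np.float64(-0.74)]
[np.float64(-1.44), np.float64(-2.06), np.float64(0.02), np.float64(-0.74)]
[np.float64(-1.42), np.float64(-2.08), np.float64(0.02), np.float64(-0.74)]
[np.float64(-1.39), np.float64(-2.1), np.float64(0.02), np.float64(-0.74)]
```

apply_moves(
  steps=[
    [-1.85, -1.7, 0, -0.75, 0.35],
    [-1.85, -1.7, 0, -0.75, 0.35],
    [-1.8, -1.75, 0, -0.75, 0.35],
    [-1.8, -1.75, 0, -0.75, 0.35],
    [-1.75, -1.8, 0, -0.75, 0.35],
    [-1.75, -1.8, 0, -0.75, 0.35],
    [-1.7, -1.85, 0, -0.75, 0.35],
    [-1.7, -1.85, 0, -0.75, 0.35],
    [-1.65, -1.9, 0, -0.75, 0.35],
    [-1.65, -1.9, 0, -0.75, 0.35],
  ],
)

```text
time_s: 1.9
tcp_pos: [0.3745, 0.3861, 0.2246]
ee_rot: [0.142, 0.99, 0.0, 0.0]
contact_force: [-0.5, 0.5, -1.1]
finger_gap: 0.648
finger_force: 0.0
```

apply_moves(
  steps=[
    [-1.6, -1.9, 0, -0.75, 0.35],
    [-1.6, -1.95, 0, -0.75, 0.35],
    [-1.55, -1.95, 0, -0.75, 0.35],
    [-1.55, -2.0, 0, -0.75, 0.35],
    [-1.5, -2.0, 0, -0.75, 0.35],
    [-1.5, -2.05, 0, -0.75, 0.35],
    [-1.45, -2.05, 0, -0.75, 0.35],
    [-1.45, -2.05, 0, -0.75, 0.35],
    [-1.4, -2.1, 0, -0.75, 0.35],
    [-1.4, -2.1, 0, -0.75, 0.35],
  ],
)

```text
time_s: 2.9
tcp_pos: [0.4754, 0.1559, 0.2247]
ee_rot: [0.077, 0.997, 0.0, 0.0]
contact_force: [0.4, -0.4, -0.8]
finger_gap: 0.652
finger_force: 0.0
```

```bash
python3 -c "
from h import *
plan((.476,.156,.032),-9,10)" | sort | uniq -c
```

```text
10 [np.float64(-0.01), np.float64(0.0), np.float64(1.93), np.float64(0.01)]
      1 t 2.9 pos [0.4754 0.1559 0.2247] yaw -8.85 F [ 0.4 -0.4 -0.8] gap 0.65
```

apply_moves(
  steps=[
    [0, 0, 2.5, 0, 0.35],
    [0, 0, 2.5, 0, 0.35],
    [0, 0, 2.5, 0, 0.35],
    [0, 0, 2.5, 0, 0.35],
    [0, 0, 2.5, 0, 0.35],
    [0, 0, 2.5, 0, 0.35],
    [0, 0, 2, 0, 0.35],
    [0, 0, 1.5, 0, 0.35],
    [0, 0, 0.8, 0, 0.35],
    [0, 0, 0, 0, 0.35],
  ],
)

```text
time_s: 3.9
tcp_pos: [0.4747, 0.1567, 0.0309]
ee_rot: [0.077, 0.997, -0.0, -0.001]
contact_force: [0.1, 1.1, -0.2]
finger_gap: 0.65
finger_force: 0.0
```

apply_moves(
  steps=[
    [-0.5, 0, 0, 0, 0.35],
    [-0.5, 0, 0, 0, 0.35],
    [-0.5, 0, 0, 0, 0.35],
    [-0.5, 0, 0, 0, 0.35],
    [-0.5, 0, 0, 0, 0.35],
    [-0.5, 0, 0, 0, 0.35],
    [-0.5, 0, 0, 0, 0.35],
    [-0.5, 0, 0, 0, 0.35],
    [-0.5, 0, 0, 0, 0.35],
    [-0.5, 0, 0, 0, 0.35],
  ],
)

```text
time_s: 4.9
tcp_pos: [0.5237, 0.1492, 0.0313]
ee_rot: [0.077, 0.997, -0.0, -0.001]
contact_force: [-7.8, 1.5, 6.3]
finger_gap: 0.648
finger_force: 4.0
```

Run:
```python
from h import *
CEN["milk"]=(.583,.139)
look(); p=optics.camera("scene"); cv2.imwrite("pics/s2.png",cv2.resize(p["pixels"][130:330,150:430],None,fx=2.5,fy=2.5))
```

```text
top milk 19 fixed-r [0.5782 0.1407] free [0.5778 0.142  0.0583]
top pot 137 fixed-r [ 0.5779 -0.2035] free [ 0.5778 -0.2036  0.0778]
scene milk 220 fixed-r [0.5824 0.1387] free [0.5821 0.1386 0.0567]
scene pot 344 fixed-r [ 0.5799 -0.2068] free [ 0.5799 -0.2067  0.0784]
```

View pics/s2.png

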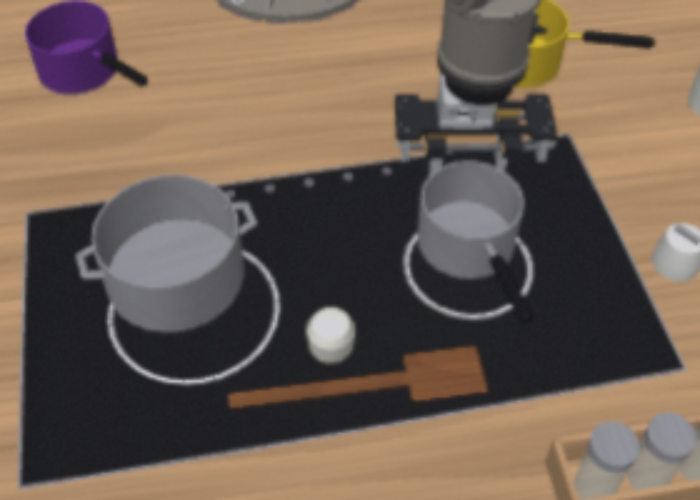

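Fingers seated on the pan wall (crop 470,190). The pan slides flat and needs about 36 mm more.

apply_moves(
  steps=[
    [-0.4, -0.02, 0, 0, 0.35],
    [-0.4, -0.02, 0, 0, 0.35],
    [-0.4, -0.02, 0, 0, 0.35],
    [-0.4, -0.02, 0, 0, 0.35],
    [-0.4, -0.02, 0, 0, 0.35],
    [-0.4, 0, 0, 0, 0.35],
    [-0.4, 0, 0, 0, 0.35],
    [-0.4, 0, 0, 0, 0.35],
    [-0.3, 0, 0, 0, 0.35],
    [-0.1, 0, 0, 0, 0.35],
  ],
)

```text
time_s: 6.05
tcp_pos: [0.5603, 0.1425, 0.0315]
ee_rot: [0.078, 0.997, -0.0, 0.0]
contact_force: [-1.6, -0.2, -1.2]
finger_gap: 0.648
finger_force: 1.6
```

Run:
```python
from h import *
CEN["milk"]=(.618,.133)
look()
```

```text
top milk 15 fixed-r [0.6164 0.1349] free [0.6193 0.1235 0.0459]
top pot 136 fixed-r [ 0.5777 -0.2036] free [ 0.5777 -0.2036  0.0777]
scene milk 219 fixed-r [0.6179 0.1321] free [0.6177 0.1321 0.0567]
scene pot 352 fixed-r [ 0.58   -0.2067] free [ 0.58   -0.2066  0.0783]
```

apply_moves(
  steps=[
    [1, 0, 0, 0, 0.35],
    [1.5, 0, 0, 0, 0.35],
    [1.5, 0, 0, 0, 0.35],
    [1, 0, -1, 0, 0.35],
    [0, 0, -2, 0, 0.35],
    [0, 0, -3, 0, 0.35],
    [0, 0, -3, 0, 0.35],
    [0, 0, -3, 0, 0.35],
    [0, 0, -2, 0, 0.35],
    [0, 0, -1, 0, 0.35],
  ],
)

```text
time_s: 7.15
tcp_pos: [0.511, 0.1506, 0.184]
ee_rot: [0.077, 0.997, 0.001, 0.001]
contact_force: [-0.4, -0.7, -0.2]
finger_gap: 0.648
finger_force: 0.0
```

Run:
```python
from h import *
plan((.478,-.241,.18),19.5,20); CEN["milk"]=(.618,.133)
look()
```

```text
t 7.15 pos [0.511  0.1506 0.184 ] yaw -8.89 F [-0.4 -0.7 -0.2] gap 0.65
[np.float64(-0.14), np.float64(-1.96), np.float64(0.02), np.float64(-1.42)]
[np.float64(-0.09), np.float64(-1.96), np.float64(0.02), np.float64(-1.42)]
[np.float64(-0.04), np.float64(-1.96), np.float64(0.02), np.float64(-1.42)]
[np.float64(0.01), np.float64(-1.96), np.float64(0.02), np.float64(-1.42)]
[np.float64(0.05), np.float64(-1.96), np.float64(0.02), np.float64(-1.42)]
[np.float64(0.1), np.float64(-1.96), np.float64(0.02), np.float64(-1.42)]
[np.float64(0.15), np.float64(-1.96), np.float64(0.02), np.float64(-1.42)]
[np.float64(0.2), np.float64(-1.95), np.float64(0.02), np.float64(-1.42)]
[np.float64(0.25), np.float64(-1.95), np.float64(0.02), np.float64(-1.42)]
[np.float64(0.3), np.float64(-1.94), np.float64(0.02), np.float64(-1.42)]
[np.float64(0.35), np.float64(-1.93), np.float64(0.02), np.float64(-1.42)]
[np.float64(0.39), np.float64(-1.93), np.float64(0.02), np.float64(-1.42)]
[np.float64(0.44), np.float64(-1.91), np.float64(0.02), np.float64(-1.42)]
[np.float64(0.49), np.float64(-1.9), np.float64(0.02), np.float64(-1.42)]
[np.float64(0.53), np.float64(-1.89), np.float64(0.02), np.float64(-1.42)]
[np.float64(0.58), np.float64(-1.88), np.float64(0.02), np.float64(-1.42)]
[np.float64(0.63), np.float64(-1.86), np.float64(0.02), np.float64(-1.42)]
[np.float64(0.67), np.float64(-1.85), np.float64(0.02), np.float64(-1.42)]
[np.float64(0.72), np.float64(-1.83), np.float64(0.02), np.float64(-1.42)]
[np.float64(0.76), np.float64(-1.81), np.float64(0.02), np.float64(-1.42)]
top milk 20 fixed-r [0.6156 0.1344] free [0.6151 0.137  0.0595]
top pot 134 fixed-r [ 0.5777 -0.2038] free [ 0.5777 -0.2039  0.0778]
scene milk 195 fixed-r [0.6189 0.132 ] free [0.6183 0.132  0.0564]
scene pot 350 fixed-r [ 0.5799 -0.2067] free [ 0.5799 -0.2066  0.0783]
```

apply_moves(
  steps=[
    [-0.15, -1.95, 0, -1.4, 0.15],
    [-0.1, -1.95, 0, -1.4, 0.15],
    [-0.05, -1.95, 0, -1.4, 0.15],
    [0, -1.95, 0, -1.4, 0.15],
    [0.05, -1.95, 0, -1.4, 0.15],
    [0.1, -1.95, 0, -1.4, 0.15],
    [0.15, -1.95, 0, -1.4, 0.15],
    [0.2, -1.95, 0, -1.4, 0.15],
    [0.25, -1.95, 0, -1.4, 0.15],
    [0.3, -1.95, 0, -1.4, 0.15],
  ],
)

```text
time_s: 8.25
tcp_pos: [0.4934, -0.0454, 0.1803]
ee_rot: [-0.045, 0.999, -0.0, -0.001]
contact_force: [1.0, 0.6, 0.0]
finger_gap: 0.848
finger_force: 0.0
```

apply_moves(
  steps=[
    [0.35, -1.95, 0, -1.45, 0.15],
    [0.4, -1.95, 0, -1.45, 0.15],
    [0.45, -1.9, 0, -1.45, 0.15],
    [0.5, -1.9, 0, -1.45, 0.15],
    [0.55, -1.9, 0, -1.45, 0.15],
    [0.6, -1.9, 0, -1.45, 0.15],
    [0.65, -1.85, 0, -1.45, 0.15],
    [0.65, -1.85, 0, -1.45, 0.15],
    [0.7, -1.85, 0, -1.45, 0.15],
    [0.75, -1.8, 0, -1.45, 0.15],
  ],
)

```text
time_s: 9.25
tcp_pos: [0.4765, -0.2416, 0.1802]
ee_rot: [-0.171, 0.985, 0.0, -0.001]
contact_force: [-0.1, 0.4, 0.0]
finger_gap: 0.849
finger_force: 0.0
```

```bash
python3 -c "
from h import *
plan((.478,-.241,.031),19.5,10)" | sort | uniq -c
```

```text
10 [np.float64(-0.02), np.float64(0.0), np.float64(1.49), np.float64(0.02)]
      1 t 9.25 pos [ 0.4765 -0.2416  0.1802] yaw 19.67 F [-0.1  0.4  0. ] gap 0.85
```

apply_moves(
  steps=[
    [0, 0, 2, 0, 0.15],
    [0, 0, 2, 0, 0.15],
    [0, 0, 2, 0, 0.15],
    [0, 0, 2, 0, 0.15],
    [0, 0, 2, 0, 0.15],
    [0, 0, 2, 0, 0.15],
    [0, 0, 1.5, 0, 0.15],
    [0, 0, 0.9, 0, 0.15],
    [0, 0, 0.5, 0, 0.15],
    [0, 0, 0, 0, 0.15],
  ],
)

```text
time_s: 10.25
tcp_pos: [0.4768, -0.241, 0.0319]
ee_rot: [-0.17, 0.985, 0.0, -0.001]
contact_force: [-0.1, 0.5, 0.3]
finger_gap: 0.848
finger_force: 0.0
```

apply_moves(
  steps=[
    [-0.5, 0, 0, 0, 0.15],
    [-0.5, 0, 0, 0, 0.15],
    [-0.5, 0, 0, 0, 0.15],
    [-0.5, 0, 0, 0, 0.15],
    [-0.5, 0, 0, 0, 0.15],
    [-0.5, 0, 0, 0, 0.15],
    [-0.5, 0, 0, 0, 0.15],
    [-0.5, 0, 0, 0, 0.15],
    [-0.5, 0, 0, 0, 0.15],
    [-0.5, 0, 0, 0, 0.15],
  ],
)

```text
time_s: 11.25
tcp_pos: [0.5227, -0.2252, 0.0324]
ee_rot: [-0.17, 0.986, 0.0, -0.001]
contact_force: [-11.2, -3.3, 8.9]
finger_gap: 0.851
finger_force: 6.0
```

Run:
```python
from h import *
CEN["milk"]=(.618,.133); CEN["pot"]=(.597,-.2)
look()
```

```text
top milk 98 fixed-r [0.616  0.1336] free [0.6156 0.1336 0.0564]
top pot 53 fixed-r [ 0.5928 -0.2   ] free [ 0.593  -0.1998  0.0787]
scene milk 192 fixed-r [0.6186 0.1319] free [0.6181 0.1318 0.0564]
scene pot 376 fixed-r [ 0.5963 -0.2003] free [ 0.5963 -0.2003  0.0784]
```

apply_moves(
  steps=[
    [-0.4, 0, 0, 0, 0.15],
    [-0.4, 0, 0, 0, 0.15],
    [-0.4, 0, 0, 0, 0.15],
    [-0.4, 0, 0, 0, 0.15],
    [-0.4, 0, 0, 0, 0.15],
    [-0.4, 0, 0, 0, 0.15],
    [-0.4, 0, 0, 0, 0.15],
    [-0.4, 0, 0, 0, 0.15],
    [-0.3, 0, 0, 0, 0.15],
    [-0.2, 0, 0, 0, 0.15],
  ],
)

```text
time_s: 12.35
tcp_pos: [0.5577, -0.2128, 0.0324]
ee_rot: [-0.17, 0.985, 0.0, -0.001]
contact_force: [-11.6, -4.7, 9.5]
finger_gap: 0.849
finger_force: 6.3
```

apply_moves(
  steps=[
    [1, 0, 0, 0, 0.15],
    [1.5, 0, 0, 0, 0.15],
    [1.5, 0, 0, 0, 0.15],
    [1, 0, -1, 0, 0.15],
    [0, 0, -2, 0, 0.15],
    [0, 0, -3, 0, 0.15],
    [0, 0, -3, 0, 0.15],
    [0, 0, -3, 0, 0.15],
    [0, 0, -2, 0, 0.15],
    [0, 0, 0, 0, 0.15],
  ],
)

```text
time_s: 13.35
tcp_pos: [0.5129, -0.2295, 0.1758]
ee_rot: [-0.17, 0.985, -0.001, 0.002]
contact_force: [-0.6, -0.1, -0.1]
finger_gap: 0.85
finger_force: 0.0
```

Run:
```python
from h import *
CEN["milk"]=(.618,.133); CEN["pot"]=(.63,-.188)
look(); p=optics.camera("scene"); cv2.imwrite("pics/s3.png",cv2.resize(p["pixels"][130:330,150:430],None,fx=2.5,fy=2.5))
```

```text
top milk 95 fixed-r [0.6161 0.1337] free [0.6157 0.1337 0.0564]
top pot 80 fixed-r [ 0.6277 -0.1872] free [ 0.6285 -0.1857  0.0778]
scene milk 190 fixed-r [0.6186 0.1321] free [0.6182 0.132  0.0565]
scene pot 367 fixed-r [ 0.6305 -0.1882] free [ 0.6305 -0.1881  0.0784]
```

View pics/s3.png

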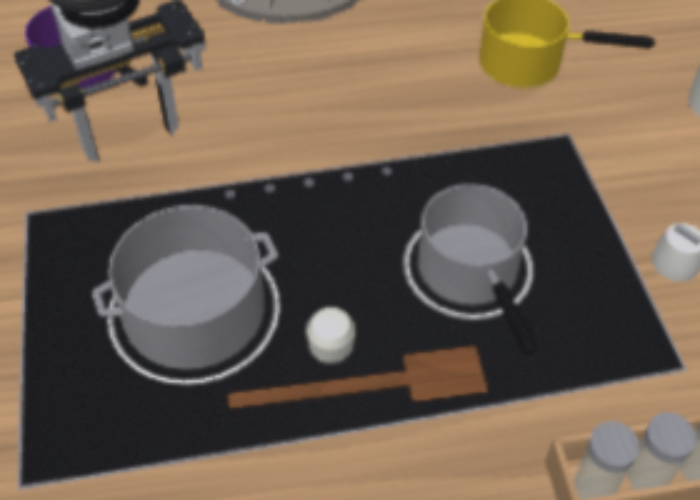

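Both pan bases stand inside their rings, at about (190,310) and (468,265) in the crop. There is an even gap all round, the bystanders haven't moved, and the gripper is clear.

```bash
python3 -c "
from h import *
print(workorder.sign_off())"
```

```text
the job is handed in; nothing more can be done
None
```

I pushed both pans into their own rings, each within about 5 mm of its ring's centre by my camera measurements, with the arm clear and nothing else seen to move, and handed the job in at about 13.5 s; the sign-off returned no verdict.

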